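Push out the insert plate and put it away

ROBOT

A 6-joint arm with a two-finger parallel gripper is mounted at the origin on a cart in front of the work surface, level with it; the furniture and walls round the work are solid. World frame = base frame: x ahead of the robot, y to its left, z up, the work surface at z = 0. Lengths are in m, angles in rad, forces in N, time in s.
With the tool pointing down it reaches from about 0.35 to 0.875 m from the base axis. Payload 4.2 kg.
Tool frame: the origin (TCP) lies on the mounting face of the last link; the fingertips stand 182 mm ahead of it and the grasp point (between the pads) lies 164 mm ahead of it; z points along the fingers, y is the line along which they close (so a half turn about z gives the same grasp; the last joint's range is limited). The gripper opens to 87 mm and grips with 3 to 60 N. Pads are 19 mm wide; open, the fingers measure 117 mm over their backs; the gripper's body (75 mm by 190 mm) begins 51 mm behind the grasp point.
Start: joints at [1.596, 0.385, 0.008, 0, -1.194, -0.259], TCP at [0.145, 0.608, 0.405] pointing down, gripper open.
Joint ranges: [-3.14, 3.14], [-1.21, 2.06], [-1.07, 1.41], [-3.16, 2.05], [-2.99, -0.16], [-3.1, 3.1]. Speed limits (rad/s): [2.79, 2.79, 3.14, 3.14, 3.14, 3.14].

INTERFACE

Orientations are given as a rotation vector (axis times angle).
In Python, from bench import monitor, cams, ctrl gives the robot as it stands.
- The arm moves only by the shell command python3 -m handwheel 'ROWS'. ROWS is JSON, a list of rows, each a list of 3 entries, a list of its own where there are three numbers: the shift along the tool's x, y, z scaled (see below), then the turn, a rotation vector about the tool's x, y, z scaled (see below), then the opening, from -1 (shut) to 1 (fully open). A call has 1 to 5 rows; each row is the pose to reach, as a shift and turn from the pose commanded when the call began, along the tool's axes at that moment; what a row does not reach only later rows make up. The controller multiplies each number of a shift by 0.6 m and each number of a turn by pi/2 rad. A row lasts 1/8 s, in which the tool goes at most 62.5 mm and 10.7 degrees, less where a joint would pass 70% of its speed; a pose out of reach is approached as far as the arm can. A call with a number of a shift or a turn outside -1 to 1 is refused whole. A call with a gripper value outside its range is refused whole. The fingers move at their own pace and stop on an object; the grip force is fixed at half the most. Time passes only in rows, so rows that repeat a pose let the fingers close. It gives the time, the measured TCP pose, the force, the opening and the grip force at its end, in the units of the state.
- monitor.observe(): the state, without advancing time (a new reading comes with each control period).
- cams.capture(name): name is "side" or "top" or "wrist"; returns (picture, depth): 384x512x3 uint8, red, green, blue; 384x512 float32, m along the optical axis (not along the pixel's ray), 0 where there is no reading.
- cams.camera_params(name): a dict with "fovy" (degrees; the focal length in pixels is half the picture's height over the tangent of half this angle, whatever the lens; pixels are square), "cx", "cy" (the principal point, pixels), "dist_coeffs" ([k1, k2, p1, p2, k3] as OpenCV has them; the pictures are not rectified), "pose" (4x4, takes a point from camera to world coordinates). Camera axes: x right, y up, looking along -z (the intrinsics and any distortion apply to the point x, -y, -z); pixel columns grow to the right and rows downward; lengths in m; the calibration is good to about 2 mm. A picture is of the moment at which its call begins: read the wrist's pose just before it. camera_params takes no time and is no camera call; for the wrist camera it gives the pose at the moment of the call.
- ctrl.close_job(): hands the job in; it is judged then, once.
The state is a dict: "time": time; "q": joint angles; "qd": joint speeds; "joint_torque": joint torques, N m; "tcp_pos": TCP position; "orientation": TCP orientation; "force": force on the tool from outside, world axes, zero at the start; "ft_torque": the same for the moment, N m; "width": finger opening in m; "finger_force": force on a finger pad.
Only numpy, scipy, OpenCV 4.12 (cv2) and the standard library are available. Lean on these libraries where they do the work, as an engineer would, in place of code of your own. Each camera call takes 0.05 s, during which the arm holds its last target. There are 200 camera calls.

TASK

The orange insert plate sits flush in the top of the little aluminium trim table, where it cannot be gripped. Press the red pedal under the table's front edge fully down so that the plate is pushed up out of its opening, then take the plate from above, lift it clear and set it down flat, orange face with the black slot up, in the shallow wooden parts tray without dropping it. Let go of it there; leave the pedal down and the other things where they are.

Things in the scene. Friction and masses are not known exactly. Their poses are not given: they have to be found in the camera images.
- trim_table: Fixed small table, aluminium top, blue sides, 170 (x) x 190 (y) x 105 mm high. Origin: centre of its underside, z up; front (pedal side) faces its -x. The top, 14 mm thick, upper face at z = 105, spans x = -85 to +85 and overhangs the pedal. Opening 59.5 (x) x 123.5 (y) mm centred at x = +30, y = 0. Below the top the front is open for y within +-80 mm; side panels begin at x = -45 mm.
- pedal_pad (a point): Press point on top of the red pedal (bar 30 mm deep, 110 mm wide in table y), 15 mm inside the top's front edge, 52 mm below its upper face. The whole pedal lies inside that edge: fingers must slant in, pointing down and away from the front (table +x), about 35 to 45 degrees from vertical, gripper's wide side along table y. Pressed fully it sinks 17 mm and moves 5 mm to table +x.
- pedal (a joint): Turn of the pedal lever, rad, about table y through x = -20, z = 45 mm (table frame): 0 = up (plate flush), 0.36 = fully down at its stop. Stiff (about 5 to 12 N at the pad), stays where it is left. It drives a flat pusher that lifts the plate straight up, 50 mm per rad, 17 mm at the stop.
- plate_center (a point): Centre (half-way up) of the loose orange insert plate, 56 (x) x 120 (y) x 22 mm, 0.13 kg, black spot and slot on its upper face (+z). It lies in the opening with 1.75 mm play each side, upper face flush with the table's top, axes along the table's. Pushed up it stands 17 mm proud, 5 mm still in the opening: grip across its 56 mm width, lift straight up.
- parts_tray: Fixed shallow wooden tray with cork floor, outside 142 (x) x 168 (y) mm, walls 4 mm thick and 12 mm high in all, inner floor at 4 mm. Origin: centre of its underside, z up.
- offcut: Bystander: loose wooden off-cut, 38 x 120 x 19 mm; origin at the centre of its underside.
- tape_ring: Bystander: roll of masking tape lying flat, 110 mm across, 24 mm high; origin at the centre of its underside.
- measure: Bystander: yellow tape measure, 43 x 90 x 62 mm; origin at the centre of its underside.
- insert_plate: The same orange plate; origin at the centre of its underside, 11 mm below plate_center.

How it is judged:
On the way, in this order (a step that is already met when the one before it is completed fails the run):
1. the pedal is down and the plate stands at least 13 mm proud of the table top (value of joint pedal above 0.28 rad and z of plate_center in the frame of trim_table between 0.107 and 0.125 m), for 0.2 s.
2. the plate is lifted clear of the table (z of plate_center in the frame of trim_table above 0.13 m), for 0.1 s.
At the end, for the whole second after the job is handed in: The plate lies at rest flat on the floor of the parts tray (its centre 15 mm above the tray's underside within 4 mm, tilted less than 0.08 rad, black slot up, within 45 mm in x and 55 mm in y of the tray's centre), released; the pedal is still down (over 0.28 rad) (x of plate_center in the frame of parts_tray between -0.045 and 0.045 m and y of plate_center in the frame of parts_tray between -0.055 and 0.055 m and z of plate_center in the frame of parts_tray between 0.011 and 0.0185 m and angle between plate_center's own z axis and vertical below 0.08 rad and linear speed of insert_plate below 0.02 m/s and value of joint pedal above 0.28 rad); the robot touches nothing.
It fails at once if the plate is dropped into the tray (it arrives at more than 0.7 m/s) (linear speed of insert_plate above 0.7 m/s and horizontal distance between plate_center and parts_tray below 0.1 m and z of plate_center in the frame of parts_tray below 0.05 m).
It fails at once if the off-cut is moved by more than 30 mm (distance of offcut from where it was at the start of the episode above 0.03 m).
It fails at once if the roll of tape is moved by more than 30 mm (distance of tape_ring from where it was at the start of the episode above 0.03 m).
It fails at once if the tape measure is moved by more than 30 mm (distance of measure from where it was at the start of the episode above 0.03 m).
It also fails if it takes over 51 s, if anything falls off the work surface, if the arm or the gripper's body presses on something with over 40 N, if the wrist force passes 120 N, or if a joint passes its speed limit or range.

## Working session

There is one attempt and no reset: what is moved stays moved. The work goes in short steps, Python scripts to look and compute and a shell command to move; the robot and the scene stay as the last step left them, time stands still between calls to the robot, and variables do not carry over. Pictures are saved under pics/ and viewed, at most 10 in all, crops included, and the job is handed in when it is done.

```bash
mkdir -p pics; ls
python3 - <<'E'
from bench import monitor,cams,ctrl
import cv2,numpy as np
s=monitor.observe();print({k:np.round(v,3) for k,v in s.items()})
for n in("top","side"):
    p=cams.camera_params(n);print(n,p['fovy'],p['cx'],p['cy'],p['dist_coeffs'],np.round(p['pose'],3).tolist())
    im,d=cams.capture(n);cv2.imwrite(f'pics/{n}0.png',im[:,:,::-1]);np.savez(f'{n}0.npz',im=im,d=d)
E
```

```text
pics
{'time': np.float64(0.0), 'q': array([ 1.596e+00,  3.860e-01,  7.000e-03, -1.000e-03, -1.194e+00,
       -2.590e-01]), 'qd': array([-0.   ,  0.002,  0.001,  0.001,  0.001,  0.001]), 'joint_torque': array([ 0.0000e+00, -3.9067e+01,  1.8740e+01,  4.2200e+00,  1.1000e-02,
       -0.0000e+00]), 'tcp_pos': array([0.145, 0.608, 0.404]), 'orientation': array([ 3.118, -0.366, -0.   ]), 'force': array([ 0.095, -0.132, -0.359]), 'ft_torque': array([ 0.004, -0.053,  0.006]), 'finger_force': np.float64(0.0), 'width': np.float64(0.087)}
top 49.127505179378616 252.5257960212645 187.15413309397226 [-0.15806435  0.          0.          0.          0.        ] [[-0.014, 0.98, -0.197, 0.348], [-0.999, -0.019, -0.025, -0.184], [-0.029, 0.196, 0.98, 1.112], [0.0, 0.0, 0.0, 1.0]]
side 45.38935915307381 261.8865151808794 191.70948914595937 [-0.18441491  0.          0.          0.          0.        ] [[0.948, 0.207, -0.242, 0.295], [-0.318, 0.592, -0.741, -1.012], [-0.01, 0.779, 0.627, 0.804], [0.0, 0.0, 0.0, 1.0]]
```

View pics/top0.png

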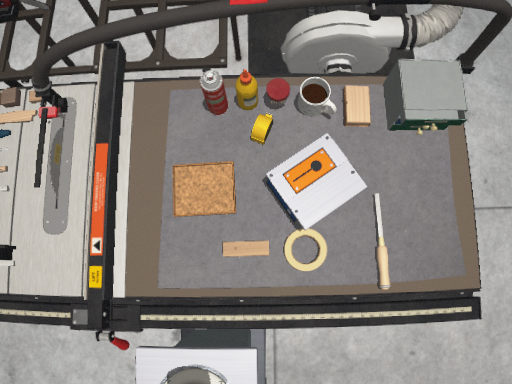

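View pics/side0.png

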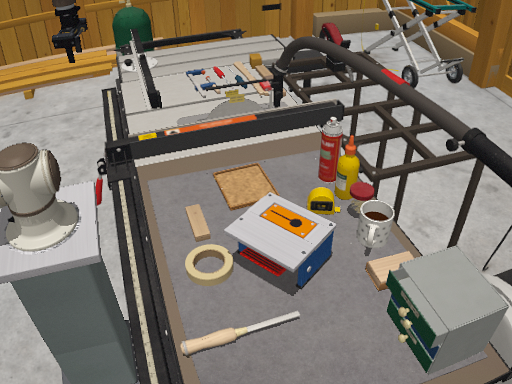

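The top view shows the orange plate at about (310,170) on the table, whose front edge (the pedal side) runs from (366,187) to (306,225). The tray is at (205,188), the tape ring at (305,250), the off-cut at (246,248) and the measure at (262,127). The side view shows the red pedal under the front edge near (262,262).

```bash
cat > h.py <<'E'
import cv2,numpy as np
from bench import monitor,cams,ctrl
from scipy.spatial.transform import Rotation as R
def ray(p,uv,z):
    uv=np.asarray(uv,float).reshape(-1,1,2);f=192/np.tan(np.radians(p['fovy'])/2)
    K=np.array([[f,0,p['cx']],[0,f,p['cy']],[0,0,1]])
    n=cv2.undistortPoints(uv,K,np.array(p['dist_coeffs'])).reshape(-1,2)
    P=np.array(p['pose']);d=np.c_[n[:,0],-n[:,1],-np.ones(len(n))]@P[:3,:3].T
    return P[:3,3]+d*((z-P[2,3])/d[:,2])[:,None]
def rect(p,mask,z,minA=100):
    cs,_=cv2.findContours(mask.astype(np.uint8),cv2.RETR_EXTERNAL,cv2.CHAIN_APPROX_NONE)
    out=[]
    for c in cs:
        if cv2.contourArea(c)<minA: continue
        w=ray(p,c,z)[:,:2]
        r=cv2.minAreaRect((w*1000).astype(np.float32))
        out.append((np.round(c.mean(0)[0]),np.round(r[0],1),np.round(r[1],1),round(r[2],1)))
    return out
def orange(im):
    h=cv2.cvtColor(im,cv2.COLOR_RGB2HSV); return cv2.inRange(h,(8,190,170),(22,255,255))>0
def white(im):
    h=cv2.cvtColor(im,cv2.COLOR_RGB2HSV); return cv2.inRange(h,(0,0,175),(180,45,255))>0
def cork(im):
    h=cv2.cvtColor(im,cv2.COLOR_RGB2HSV); return cv2.inRange(h,(8,80,90),(22,189,230))>0
E
python3 - <<'E'
from h import *
for n in("top","side"):
    p=cams.camera_params(n);z=np.load(n+'0.npz');im,d=z['im'],z['d']
    print(n)
    for r in rect(p,orange(im),.105):print(' orange',r)
    for r in rect(p,white(im)|orange(im),.105,1000):print(' white',r)
    for r in rect(p,cork(im),.008,500):print(' cork',r)
    for r in rect(p,cork(im),.019,200):print(' wood19',r)
p=cams.camera_params('top')
print(ray(p,[(305,250)],.024),ray(p,[(246,248)],.019),ray(p,[(262,127)],.062))
print(ray(p,[(326,135),(366,187),(306,228),(266,180)],.105))
E
```

```text
top
 orange (array([ 96., 216.]), array([487.4, 230.8]), array([106.4,  29.8]), 0.5)
 orange (array([310., 169.]), array([ 590. , -298.1]), array([ 55. , 118.1]), 33.3)
 orange (array([ 99., 167.]), array([608.8, 230.6]), array([ 30.8, 126.6]), 89.9)
 orange (array([248.,  86.]), array([ 818.5, -149. ]), array([41.4, 50.2]), 27.4)
 white (array([134., 356.]), array([142.5,  97.1]), array([140.3, 515.4]), 0.0)
 white (array([337., 341.]), array([ 171.5, -373.2]), array([ 83.3, 330.9]), 0.4)
 white (array([495., 264.]), array([ 344.5, -750.2]), array([105.5, 256.4]), 84.7)
 white (array([316., 181.]), array([ 565.3, -315.3]), array([168.8, 189.8]), 33.4)
 white (array([  7., 177.]), array([580.9, 488.8]), array([331.9,  63.8]), 6.7)
 white (array([484., 160.]), array([ 606.6, -770.1]), array([113.3, 229.1]), 89.3)
 white (array([ 49., 189.]), array([565.6, 382.2]), array([231.8, 556.5]), 89.9)
 white (array([123., 190.]), array([565.8, 169.2]), array([554.6,  29.4]), 0.0)
 white (array([192.,  39.]), array([960.9,   1.9]), array([111. , 140.8]), 2.9)
 white (array([208.,  61.]), array(
[... 1761 characters left out ...]
]), 89.7)
 wood19 (array([197., 223.]), array([ 404.6, -144.6]), array([ 38.5, 135.6]), 0.7)
 wood19 (array([245., 185.]), array([564. , -37.3]), array([143.2, 178.6]), 2.7)
 wood19 (array([259.,  64.]), array([857.7, 742.9]), array([261.1,  65.2]), 85.4)
 wood19 (array([480.,  42.]), array([2184.,  922.]), array([1708.9,  441.6]), 45.0)
 wood19 (array([164.,  27.]), array([ 323.7, 1457.9]), array([1562., 2849.]), 61.6)
[[ 0.39884339 -0.28854219  0.024     ]] [[ 0.40699418 -0.13655887  0.019     ]] [[ 0.71977077 -0.18404771  0.062     ]]
[[ 0.68018669 -0.34460601  0.105     ]
 [ 0.54498209 -0.43671266  0.105     ]
 [ 0.44758014 -0.28491985  0.105     ]
 [ 0.56734341 -0.1912401   0.105     ]]
```

Both views agree. The table centre is (0.5645,-0.3154) with yaw 33.4°, and the top measures 169x190 mm. The plate is at (0.589,-0.299) and the tray at (0.568,-0.023) with yaw 2.8°. I'll go via a waypoint in front of the base.

```bash
cat >> h.py <<'E'
C=np.array([.5642,-.3154,0]);PSI=np.radians(33.4)
Rt=R.from_euler('z',PSI)
def down(az): return R.from_euler('z',np.radians(az))*R.from_euler('x',np.pi)
def slant(deg): # tool y=+table y, z leaning to table +x
    t=np.radians(deg); z=np.array([np.sin(t),0,-np.cos(t)]);y=np.array([0,1,0]);x=np.cross(y,z)
    return Rt*R.from_matrix(np.c_[x,y,z])
def plan(name,t,r,start=None):
    if start is None:
        s=monitor.observe();start=(s['tcp_pos'],R.from_rotvec(s['orientation']))
    d=start[1].inv().apply(np.array(t)-start[0]);w=(start[1].inv()*r).as_rotvec()
    print(name,'shift',np.round(d/.6,3),'turn',np.round(w/(np.pi/2),3),'rows',round(max(np.linalg.norm(d)/.0625,np.degrees(np.linalg.norm(w))/10.7),1))
    return (np.array(t),r)
def tip(tx,ty,tz,deg,back=0): # TCP for fingertip centre in table frame
    r=slant(deg); return C+Rt.apply([tx,ty,tz])-r.apply([0,0,.182+back]),r
E
python3 - <<'E'
from h import *
a=plan('A',(.40,.36,.42),down(-45));b=plan('B',(.47,.05,.42),down(-92),a)
c=plan('C',(.43,-.25,.42),down(-146.6),b)
t,r=tip(-.072,0,.06,45,.12);d=plan('D',t,r,c);print(d[0])
t,r=tip(-.072,0,.06,45,0);d=plan('E',t,r,d);print(d[0])
E
```

```text
A shift [ 0.51   0.303 -0.026] turn [ 0.001 -0.     0.351] rows 5.7
B shift [0.448 0.283 0.   ] turn [-0.    -0.     0.522] rows 5.1
C shift [0.502 0.049 0.   ] turn [-0.    -0.     0.607] rows 5.1
D shift [ 0.349 -0.214  0.244] turn [ 0.  -0.5  0. ] rows 4.6
[ 0.32581233 -0.47258771  0.27354625]
E shift [0.  0.  0.2] turn [0. 0. 0.] rows 1.9
[ 0.39665152 -0.42587787  0.18869343]
```

```bash
python3 -m handwheel '[[[0.51,0.303,-0.026],[0,0,0.35],-1],[[0.51,0.303,-0.026],[0,0,0.35],-1],[[0.51,0.303,-0.026],[0,0,0.35],-1],[[0.51,0.303,-0.026],[0,0,0.35],-1],[[0.51,0.303,-0.026],[0,0,0.35],-1]]'
python3 - <<'E'
from h import *
b=plan('B',(.47,.05,.42),down(-92))
E
```

```text
time: 0.72
tcp_pos: [0.3699, 0.389, 0.4183]
orientation: [2.903, -1.199, -0.0]
force: [0.2, 0.8, -0.6]
width: 0.0451
finger_force: 0.0
B shift [ 0.517  0.283 -0.003] turn [ 0.    -0.     0.524] rows 5.7
```

```bash
python3 -m handwheel '[[[0.5,0.28,0],[0,0,0.52],-1],[[0.5,0.28,0],[0,0,0.52],-1],[[0.5,0.28,0],[0,0,0.52],-1],[[0.5,0.28,0],[0,0,0.52],-1],[[0.5,0.28,0],[0,0,0.52],-1]]'
python3 - <<'E'
from h import *
b=plan('C',(.43,-.25,.42),down(-146.6))
E
```

```text
time: 1.35
tcp_pos: [0.4543, 0.088, 0.4184]
orientation: [-2.185, 2.257, 0.0]
force: [0.7, 0.1, -0.1]
width: 0.0017
finger_force: 0.0
C shift [ 0.564  0.022 -0.003] turn [0.    0.    0.608] rows 5.4
```

```bash
python3 -m handwheel '[[[0.55,0.02,0],[0,0,0.6],-1],[[0.55,0.02,0],[0,0,0.6],-1],[[0.55,0.02,0],[0,0,0.6],-1],[[0.55,0.02,0],[0,0,0.6],-1],[[0.55,0.02,0],[0,0,0.6],-1]]'
python3 - <<'E'
from h import *
t,r=tip(-.072,0,.06,45,.12);d=plan('D',t,r);print(monitor.observe()['q'])
E
```

```text
time: 1.98
tcp_pos: [0.4331, -0.2237, 0.4184]
orientation: [-0.925, 3.002, 0.0]
force: [1.2, 0.5, 0.5]
width: 0.0007
finger_force: 0.0
D shift [ 0.381 -0.242  0.241] turn [ 0.004 -0.5    0.009] rows 4.9
[-1.42794806e-01  1.38210904e-01 -2.96051979e-01 -1.57906644e-04
 -1.13643230e+00 -8.30244499e-01]
```

```bash
python3 -m handwheel '[[[0.38,-0.24,0.1],[0,-0.1,0],-1],[[0.38,-0.24,0.1],[0,-0.3,0],-1],[[0.38,-0.24,0.2],[0,-0.5,0],-1],[[0.38,-0.242,0.241],[0.004,-0.5,0.009],-1],[[0.38,-0.242,0.241],[0.004,-0.5,0.009],-1]]'
python3 - <<'E'
from h import *
t,r=tip(-.072,0,.06,45,.12);d=plan('D',t,r);print(monitor.observe()['q'])
E
```

```text
time: 2.6
tcp_pos: [0.328, -0.4709, 0.2748]
orientation: [-0.685, 2.269, 0.283]
force: [0.5, -0.5, 0.1]
width: 0.0002
finger_force: 0.0
D shift [ 0.005 -0.    -0.002] turn [0.    0.003 0.002] rows 0.0
[-0.93497011  0.46274659 -0.02125342 -0.86344637 -1.20189299  0.32785753]
```

Run:
```python
from h import *
a,_=cams.capture('wrist');b,_=cams.capture('side')
b=b[170:330,130:350];b=cv2.resize(b,None,fx=2.4,fy=2.4)[:384]
cv2.imwrite('pics/w1.png',cv2.resize(np.hstack([a,cv2.resize(b,(528,384))]),(800,295))[:,:,::-1])
```

```text
(no output)
```

View pics/w1.png

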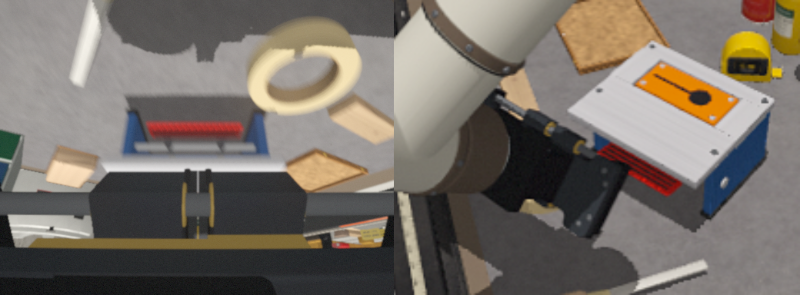

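The wrist view shows the closed fingers at about (198,200), lined up with the red pedal at (195,128), and the gripper's wide side runs along the front edge. Advancing along the slant.

```bash
python3 -m handwheel '[[[0.005,0,0.08],[0,0.003,0.002],-1],[[0.005,0,0.14],[0,0.003,0.002],-1],[[0.005,0,0.165],[0,0.003,0.002],-1],[[0.005,0,0.18],[0,0.003,0.002],-1],[[0.005,0,0.18],[0,0.003,0.002],-1]]'
python3 - <<'E'
from h import *
t,r=tip(-.072,0,.06,45,0);d=plan('E',t,r)
t,r=tip(-.067,0,.036,45,0);d=plan('F',t,r)
E
```

```text
time: 3.32
tcp_pos: [0.3913, -0.4274, 0.1979]
orientation: [-0.688, 2.278, 0.284]
force: [-0.3, 0.4, 0.2]
width: 0.0002
finger_force: 0.0
E shift [ 0.005 -0.003  0.017] turn [ 0.002 -0.003  0.002] rows 0.2
F shift [ 0.027 -0.003  0.051] turn [ 0.002 -0.003  0.002] rows 0.6
```

```bash
python3 -m handwheel '[[[0.005,-0.003,0.017],[0,0,0],-1],[[0.012,-0.003,0.027],[0,0,0],-1],[[0.018,-0.003,0.035],[0,0,0],-1],[[0.018,-0.003,0.035],[0,0,0],-1]]'
python3 - <<'E'
from h import *
s=monitor.observe();r=R.from_rotvec(s['orientation']);print('tip table',Rt.inv().apply(s['tcp_pos']+r.apply([0,0,.182])-C),'F table',Rt.inv().apply(s['force']))
t,r=tip(-.067,0,.036,45,0);d=plan('F',t,r)
E
```

```text
time: 3.82
tcp_pos: [0.397, -0.4264, 0.1745]
orientation: [-0.686, 2.28, 0.282]
force: [-3.1, -4.0, 0.4]
width: 0.0007
finger_force: 1.8
tip table [-0.07291265 -0.00040453  0.04487291] F table [-4.76391267 -1.61163239  0.36398843]
F shift [0.006 0.001 0.017] turn [ 0.001 -0.005  0.001] rows 0.2
```

Run:
```python
from h import *
a,_=cams.capture('wrist');b,_=cams.capture('side')
b=cv2.resize(b[190:300,210:350],(528,384),interpolation=cv2.INTER_CUBIC)
a=cv2.resize(a[90:340,100:420],(491,384))
cv2.imwrite('pics/w2.png',cv2.resize(np.hstack([a,b]),(800,302))[:,:,::-1])
p=cams.camera_params('side');im,d=cams.capture('side')
for r in rect(p,orange(im),.105):print(r)
```

```text
(array([289., 217.]), array([ 593.9, -289.2]), array([ 55.2, 119.2]), 33.9)
```

View pics/w2.png

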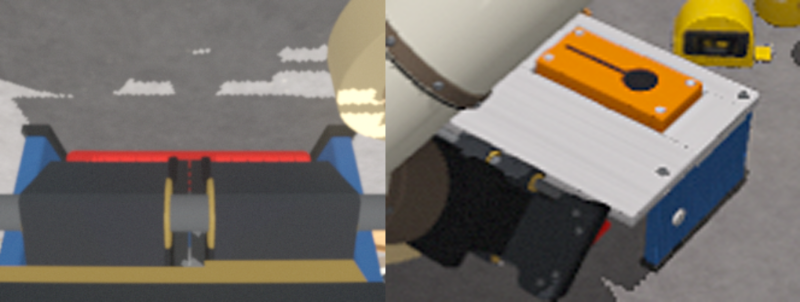

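The plate has already risen about 11 mm: its orange side faces are visible at about (620,90) in the right crop. Pressing on to the stop.

```bash
python3 -m handwheel '[[[0.006,0,0.008],[0,0,0],-1],[[0.012,0,0.014],[0,0,0],-1],[[0.014,0,0.017],[0,0,0],-1],[[0.014,0,0.017],[0,0,0],-1]]'
python3 - <<'E'
from h import *
s=monitor.observe();r=R.from_rotvec(s['orientation']);print('tip table',Rt.inv().apply(s['tcp_pos']+r.apply([0,0,.182])-C),'F table',Rt.inv().apply(s['force']))
p=cams.camera_params('side');im,d=cams.capture('side')
q=rect(p,orange(im),.105)[0];print(q)
E
```

```text
time: 4.47
tcp_pos: [0.3981, -0.426, 0.1664]
orientation: [-0.692, 2.273, 0.282]
force: [-13.5, -3.8, 22.4]
width: 0.0005
finger_force: 12.8
tip table [-0.07112486 -0.00033783  0.03750524] F table [-13.3329823    4.27444816  22.3589637 ]
(array([290., 215.]), array([ 598.7, -286.9]), array([ 55. , 110.5]), 33.8)
```

The 22 N upward force suggests the pedal is at its stop. I'll back out along the slant and check the plate height.

```bash
python3 -m handwheel '[[[0,0,-0.05],[0,0,0],-1],[[0,0,-0.15],[0,0,0],-1],[[0,0,-0.25],[0,0,0],-1],[[0,0,-0.33],[0,0,0],-1],[[0,0,-0.33],[0,0,0],-1]]'
python3 - <<'E'
from h import *
print(monitor.observe()['force'])
for n in('side','top'):
    p=cams.camera_params(n);im,d=cams.capture(n)
    for z in(.105,.122):
        print(n,z,[q for q in rect(p,orange(im),z) if abs(q[1][1]+298)<40])
    m=cv2.erode((orange(im)).astype(np.uint8),np.ones((3,3)))>0
    f=192/np.tan(np.radians(p['fovy'])/2);P=p['pose']
    v,u=np.nonzero(m);w=ray(p,np.c_[u,v],0.);dd=d[v,u];k=P[:3,3];w=w-k
    zc=-(w@P[:3,:3][:,2]);pt=k+w*(dd/zc)[:,None]
    s=(np.hypot(pt[:,0]-.59,pt[:,1]+.299)<.05)&(dd>0);print(np.percentile(pt[s,2],[10,50,90]))
E
```

```text
time: 5.15
tcp_pos: [0.282, -0.5028, 0.3055]
orientation: [-0.687, 2.277, 0.277]
force: [0.1, 0.8, -1.0]
width: 0.0007
finger_force: 0.0
[ 0.12018685  0.83996486 -1.0147239 ]
side 0.105 [(array([288., 214.]), array([ 596.1, -282.9]), array([ 55.1, 119.8]), 33.8)]
side 0.122 [(array([288., 214.]), array([ 588.8, -300.7]), array([ 53.8, 116.9]), 33.8)]
[0.12089819 0.12257215 0.12395843]
top 0.105 [(array([309., 169.]), array([ 593.5, -299.8]), array([ 55.3, 119.1]), 33.1)]
top 0.122 [(array([309., 169.]), array([ 589.4, -297.8]), array([ 54.4, 117.1]), 33.1)]
[0.11975169 0.12196082 0.1241006 ]
```

Both views put the plate's top at 0.122 m, which is the full 17 mm, centred at (0.589,-0.299). Going above it.

Run:
```python
from h import *
a=plan('A',(.40,-.43,.43),down(-120))
```

```text
A shift [-0.312 -0.009  0.009] turn [-0.113  0.489 -0.279] rows 4.8
```

```bash
python3 -m handwheel '[[[-0.312,-0.009,0.009],[-0.113,0.489,-0.279],1],[[-0.312,-0.009,0.009],[-0.113,0.489,-0.279],1],[[-0.312,-0.009,0.009],[-0.113,0.489,-0.279],1],[[-0.312,-0.009,0.009],[-0.113,0.489,-0.279],1],[[-0.312,-0.009,0.009],[-0.113,0.489,-0.279],1]]'
python3 - <<'E'
from h import *
a=plan('B',(.589,-.299,.38),down(-56.6))
E
```

```text
time: 5.88
tcp_pos: [0.402, -0.4285, 0.4286]
orientation: [1.578, -2.711, -0.002]
force: [-0.4, 0.5, -0.8]
width: 0.0422
finger_force: 0.0
B shift [-0.342 -0.165  0.079] turn [ 0.003 -0.001 -0.7  ] rows 5.9
```

```bash
python3 -m handwheel '[[[-0.342,-0.165,0.079],[0.003,-0.001,-0.7],1],[[-0.342,-0.165,0.079],[0.003,-0.001,-0.7],1],[[-0.342,-0.165,0.079],[0.003,-0.001,-0.7],1],[[-0.342,-0.165,0.079],[0.003,-0.001,-0.7],1],[[-0.342,-0.165,0.079],[0.003,-0.001,-0.7],1]]'
python3 - <<'E'
from h import *
a=plan('B',(.589,-.299,.38),down(-56.6))
E
```

```text
time: 6.5
tcp_pos: [0.5913, -0.2984, 0.3779]
orientation: [-2.64, 1.701, 0.006]
force: [-0.1, -0.1, -0.6]
width: 0.0861
finger_force: 0.0
B shift [-0.001  0.004 -0.003] turn [ 0.     0.003 -0.1  ] rows 0.8
```

```bash
python3 -m handwheel '[[[-0.001,0.004,0],[0,0.003,-0.1],1],[[-0.001,0.004,0],[0,0.003,-0.1],1],[[-0.001,0.004,0],[0,0.003,-0.1],1]]'
python3 - <<'E'
from h import *
a=plan('G',(.589,-.299,.2905),down(-56.6))
im,_=cams.capture('wrist');p=cams.camera_params('wrist')
for q in rect(p,orange(im),.122):print(q)
cv2.imwrite('pics/w3.png',im[:,:,::-1])
E
```

```text
time: 6.88
tcp_pos: [0.5862, -0.3021, 0.3814]
orientation: [2.755, -1.507, 0.008]
force: [0.4, 0.7, -0.3]
width: 0.0868
finger_force: 0.0
G shift [-0.003 -0.006  0.151] turn [-0.001 -0.003 -0.008] rows 1.5
(array([275., 209.]), array([ 570.1, -301.7]), array([15.9, 38.3]), 33.9)
(array([249., 154.]), array([ 610. , -327.7]), array([53.5, 19.3]), 32.6)
```

View pics/w3.png

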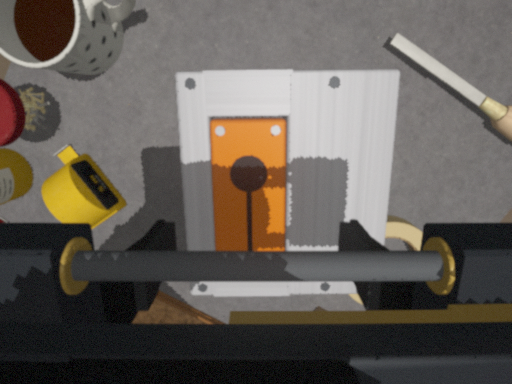

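The plate spans columns 210–287 between the open fingers (about 165 to 345) and is square to them. Descending.

```bash
python3 -m handwheel '[[[-0.003,-0.006,0.08],[0,-0.003,-0.008],1],[[-0.003,-0.006,0.12],[0,-0.003,-0.008],1],[[-0.003,-0.006,0.145],[0,-0.003,-0.008],1],[[-0.003,-0.006,0.15],[0,-0.003,-0.008],1],[[-0.003,-0.006,0.15],[0,-0.003,-0.008],1]]'
python3 - <<'E'
from h import *
a=plan('G',(.589,-.299,.2905),down(-56.6))
E
```

```text
time: 7.55
tcp_pos: [0.5889, -0.2999, 0.2935]
orientation: [-2.765, 1.488, -0.008]
force: [-0.2, 0.7, 0.2]
width: 0.087
finger_force: 0.0
G shift [-0.001 -0.001  0.005] turn [-0.002 -0.002  0.   ] rows 0.1
```

```bash
python3 -m handwheel '[[[-0.001,-0.001,0.004],[0,0,0],1],[[-0.001,-0.001,0.004],[0,0,0],-1],[[-0.001,-0.001,0.004],[0,0,0],-1],[[-0.001,-0.001,0.004],[0,0,0],-1],[[-0.001,-0.001,0.004],[0,0,0],-1]]'
python3 -m handwheel '[[[0,0,0],[0,0,0],-1],[[0,0,0],[0,0,0],-1],[[0,0,0],[0,0,0],-1]]'
```

```text
time: 8.18
tcp_pos: [0.5891, -0.2988, 0.2904]
orientation: [-2.765, 1.487, -0.008]
force: [2.0, -0.6, 0.7]
width: 0.0559
finger_force: 30.0
time: 8.55
tcp_pos: [0.5891, -0.2988, 0.2903]
orientation: [-2.765, 1.487, -0.007]
force: [1.9, 2.7, -0.3]
width: 0.0555
finger_force: 30.0
```

The plate is gripped at 56 mm with 30 N. Lifting slowly.

```bash
python3 -m handwheel '[[[0,0,-0.015],[0,0,0],-1],[[0,0,-0.04],[0,0,0],-1],[[0,0,-0.08],[0,0,0],-1],[[0,0,-0.12],[0,0,0],-1],[[0,0,-0.12],[0,0,0],-1]]'
python3 - <<'E'
from h import *
a=plan('H',(.568,-.023,.38),down(-87.2))
im,_=cams.capture('side');cv2.imwrite('pics/s4.png',im[:,:,::-1])
E
```

```text
time: 9.18
tcp_pos: [0.5884, -0.2994, 0.3655]
orientation: [-2.765, 1.488, -0.013]
force: [0.2, -0.4, -1.9]
width: 0.0557
finger_force: 30.0
H shift [-0.403 -0.226 -0.026] turn [-0.004 -0.003  0.34 ] rows 4.4
```

View pics/s4.png

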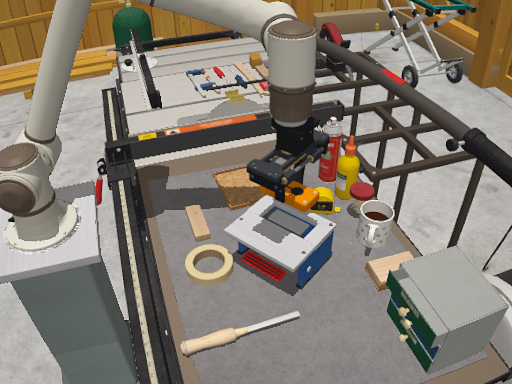

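The plate hangs level under the gripper at about (285,193) and the opening is empty. Carrying it to the tray.

```bash
python3 -m handwheel '[[[-0.08,-0.045,-0.026],[-0.004,-0.003,0.07],-1],[[-0.18,-0.1,-0.026],[-0.004,-0.003,0.15],-1],[[-0.28,-0.157,-0.026],[-0.004,-0.003,0.24],-1],[[-0.36,-0.2,-0.026],[-0.004,-0.003,0.31],-1],[[-0.403,-0.226,-0.026],[-0.004,-0.003,0.34],-1]]'
python3 -m handwheel '[[[0,0,0],[0,0,0],-1],[[0,0,0],[0,0,0],-1]]'
python3 - <<'E'
from h import *
# plate centre from the top view while held: z top ~ .122+(tcpz-.2903)
a=plan('P',(.568,-.023,.196),down(-87.2))
print(R.from_rotvec(monitor.observe()['orientation']).as_matrix()[:,2])
E
```

```text
time: 9.85
tcp_pos: [0.5672, -0.02, 0.3764]
orientation: [2.273, -2.163, -0.01]
force: [0.1, -0.4, -1.2]
width: 0.0557
finger_force: 30.0
time: 10.1
tcp_pos: [0.568, -0.0228, 0.3768]
orientation: [2.274, -2.163, -0.008]
force: [-0.7, 0.6, -0.9]
width: 0.0555
finger_force: 30.0
P shift [ 0.001 -0.002  0.301] turn [0.004 0.001 0.001] rows 2.9
[-0.00596854  0.00150316 -0.99998106]
```

```bash
python3 -m handwheel '[[[0.001,-0.002,0.08],[0.004,0.001,0.001],-1],[[0.001,-0.002,0.16],[0.004,0.001,0.001],-1],[[0.001,-0.002,0.23],[0.004,0.001,0.001],-1],[[0.001,-0.002,0.275],[0.004,0.001,0.001],-1],[[0.001,-0.002,0.285],[0.004,0.001,0.001],-1]]'
python3 -m handwheel '[[[0,0,0],[0,0,0],-1],[[0,0,0.006],[0,0,0],-1],[[0,0,0.01],[0,0,0],-1],[[0,0,0.012],[0,0,0],-1],[[0,0,0.012],[0,0,0],-1]]'
```

```text
time: 10.72
tcp_pos: [0.5681, -0.0242, 0.2043]
orientation: [2.27, -2.168, -0.003]
force: [0.0, 0.2, -1.5]
width: 0.0558
finger_force: 30.0
time: 11.35
tcp_pos: [0.5689, -0.0225, 0.1996]
orientation: [-2.273, 2.165, -0.002]
force: [-0.2, -0.1, -0.5]
width: 0.0558
finger_force: 30.0
```

```bash
python3 -m handwheel '[[[0,0,0.003],[0,0,0],-1],[[0,0,0.006],[0,0,0],-1],[[0,0,0.009],[0,0,0],-1],[[0,0,0.009],[0,0,0],-1]]'
```

```text
time: 11.85
tcp_pos: [0.5689, -0.0226, 0.1939]
orientation: [-2.273, 2.166, -0.002]
force: [0.3, -0.1, -1.3]
width: 0.0556
finger_force: 30.0
```

```bash
python3 -m handwheel '[[[0,0,0.002],[0,0,0],-1],[[0,0,0.004],[0,0,0],-1],[[0,0,0.004],[0,0,0],-1]]'
```

```text
time: 12.22
tcp_pos: [0.5689, -0.0225, 0.1938]
orientation: [-2.273, 2.165, -0.003]
force: [-4.5, 1.3, 13.1]
width: 0.0557
finger_force: 30.0
```

The 13 N upward force means the plate is on the floor. I'll ease off 2 mm, open and retreat.

```bash
python3 -m handwheel '[[[0,0,-0.003],[0,0,0],-1],[[0,0,-0.003],[0,0,0],1],[[0,0,-0.003],[0,0,0],1],[[0,0,-0.003],[0,0,0],1],[[0,0,-0.003],[0,0,0],1]]'
python3 -m handwheel '[[[0,0,-0.03],[0,0,0],1],[[0,0,-0.1],[0,0,0],1],[[0,0,-0.2],[0,0,0],1],[[-0.15,0,-0.27],[0,0,0],1],[[-0.25,0,-0.27],[0,0,0],1]]'
python3 -m handwheel '[[[-0.1,0,0],[0,0,0],1],[[-0.1,0,0],[0,0,0],1],[[-0.1,0,0],[0,0,0],1]]'
python3 - <<'E'
from h import *
im,_=cams.capture('side');p=cams.camera_params('side')
print([q for q in rect(p,orange(im),.026)])
cv2.imwrite('pics/s5.png',im[:,:,::-1])
E
```

```text
time: 12.85
tcp_pos: [0.5689, -0.0226, 0.1932]
orientation: [-2.273, 2.166, -0.002]
force: [0.2, 0.7, 0.7]
width: 0.084
finger_force: 0.0
time: 13.48
tcp_pos: [0.5629, 0.0961, 0.3528]
orientation: [-2.267, 2.165, -0.005]
force: [0.6, 0.1, -0.1]
width: 0.0868
finger_force: 0.0
time: 13.85
tcp_pos: [0.5597, 0.1555, 0.3499]
orientation: [-2.274, 2.166, -0.001]
force: [0.7, 0.3, 0.0]
width: 0.0872
finger_force: 0.0
[(array([245., 181.]), array([566.4, -25.9]), array([ 55.2, 123.2]), 2.7)]
```

View pics/s5.png

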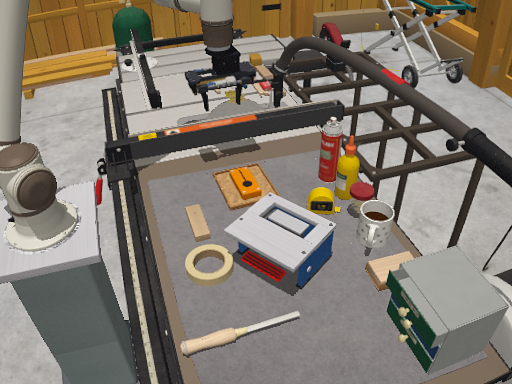

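The plate lies flat in the tray at (245,181), slot up. The pusher is still raised in the opening, the other objects have not moved, and the arm reads no force.

```bash
python3 -c "
from bench import ctrl
print(ctrl.close_job())"
```

```text
the job is handed in; nothing more can be done
None
```

The job is handed in at about 14 s; no verdict came back. In the last picture the plate lay flat and released in the tray, slot up and about 3 mm from its centre, with the pedal still down and the other things where they were.

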